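# Shut and latch a detector enclosure on the optical table

### The arm

A 7-joint arm with a two-finger parallel gripper is mounted at the origin on the work surface. World frame = base frame: x ahead of the robot, y to its left, z up, the work surface at z = 0. Lengths are in m, angles in rad, forces in N, time in s.
With the tool pointing down it reaches from about 0.425 to 1.025 m from the base axis. Payload 9.4 kg.
Tool frame: the origin (TCP) lies midway between the tips of the shut fingers; the grasp point (between the pads) lies manip.grip_depth behind it (manip.grip_depth is the distance from the TCP to the grasp point, in m); z points along the fingers, y is the direction in which the jaws open and shut (so a half turn about z gives the same grasp; the last joint's range is limited). The gripper opens to 93 mm and grips with 3 to 60 N. Pads are 15 mm wide; open, the fingers measure 128 mm over their backs; the gripper's body (75 mm by 188 mm) begins 65 mm behind the grasp point.
Start: joints at [-1.413, 0.599, -0.003, 1.599, 0.002, 0.943, -0.08], TCP at [0.169, 0.705, 0.219] pointing down, gripper open.
Joint ranges: [-2.57, 2.57], [-0.35, 1.97], [-1.29, 1.29], [0.11, 2.56], [-1.05, 4.19], [0.11, 1.86], [-2.63, 2.63]. Speed limits (rad/s): [2.22, 2.22, 3.01, 3.01, 3.14, 3.14, 3.14].

### API

Orientations are given as a unit quaternion [x, y, z, w].
In Python, from workcell import manip gives the robot as it stands.
- The arm moves only by the tool arm_command, never from a script. Its argument "series" is one flat list of numbers, 5 for each row, row after row: the opening, from -1 (shut) to 1 (fully open), then the shift along the tool's x, y, z normalised to -1 to 1, where 1 is 250 mm, then the turn about the tool's z normalised to -1 to 1, where 1 is 180 degrees. A call has exactly 5 rows; each row is the pose to reach, as a shift and turn from the pose measured when the call began, along the tool's axes at that moment, turning the shorter way round; what a row does not reach only later rows make up. A row lasts 1/12 s, in which the tool goes at most 41.7 mm and 7.16 degrees, less where a joint would pass 70% of its speed; a pose out of reach is approached as far as the arm can. A call with a number of a shift or a turn outside -1 to 1 is refused whole. A call with a gripper value outside its range is refused whole. The fingers move at their own pace and stop on an object; "grip_force" is the grip in N (left out, the last holds). Time passes only in rows, so rows that repeat a pose let the fingers close, or fill a call up. It gives the time, the measured TCP pose, the force and the opening at its end, in the units of the state.
- manip.get_state(): the state, without advancing time (a new reading comes with each control period).
- manip.read_camera(name): name is "side" or "top" or "wrist"; returns (picture, depth): 480x640x3 uint8, red, green, blue; 480x640 float32, m along the optical axis (not along the pixel's ray), 0 where there is no reading.
- manip.calibration(name): a dict with "vertical_fov" (degrees; the focal length in pixels is half the picture's height over the tangent of half this angle, whatever the lens; pixels are square), "cx", "cy" (the principal point, pixels), "rvec" (rotation vector, rad) and "tvec" (3), from world to camera coordinates, as OpenCV has them. Camera axes: x right, y down, z forward; pixel columns grow to the right and rows downward; lengths in m; the calibration is good to about 2 mm. A picture is of the moment at which its call begins: read the wrist's pose just before it. calibration takes no time and is no camera call; for the wrist camera it gives the pose at the moment of the call.
- manip.sign_off(): hands the job in, once; it reports no verdict.
The state is a dict: "time_s": time; "joint_pos": joint angles; "joint_velocities": joint speeds; "joint_efforts": joint torques, N m; "position": TCP position; "tcp_rot": TCP orientation; "force": force on the tool from outside, world axes, zero at the start; "moment": the same for the moment, N m; "gripper_width": opening from 0.0 (shut) to 1.0 (fully open).
Only numpy, scipy, OpenCV 4.12 (cv2) and the standard library are available. Lean on these libraries where they do the work, as an engineer would, in place of code of your own. Each camera call takes 0.05 s, during which the arm holds its last target.

### The job

Shut the lid of the grey detector enclosure, then swing its latch handle round by the knob so that it rides up over the wedge plate on the lid and drops into the notch behind the crest, holding the lid shut. Work gently and by feel: ease the handle along, stop when it is home instead of forcing it against the end of the notch, and leave the things standing around the enclosure where they are.

Things in the scene. Friction and masses are not known exactly. Their poses are not given: they have to be found in the camera images.
- enclosure: Metal box bolted to the table, 190 mm deep (its x), 240 mm wide (its y), tub 105 mm high, shut lid's top 110 mm above the table. Origin: centre of its underside, on the table. Its x axis points from the front wall (with the latch, nearer the robot) to the lid hinge at the back; z up.
- lid (a joint): Grey lid plate (193 x 246 x 5 mm, 0.4 kg), hinged along the top of the back wall (95 mm along +x from the enclosure's origin, 105 mm up). 0 = shut, grows as it opens upwards (rad); starts 0.5 to 0.85. The hinge is stiff: the lid stays where it is left and takes 1 to 8 N, pressed down 100 mm from the hinge, to close. No catch of its own.
- lid_centre (a point): Point on the lid's outer (upper) face, midway across its width, 100 mm from the hinge line. A steel wedge plate (67 x 100 mm, 10 mm high at its crest, end horn 16 mm) is screwed to the lid between here and the front edge; from 40 mm to -y of the middle outwards the lid is bare.
- spindle (a point): On the latch's vertical spindle, at mid thickness of the handle bar (131 mm above the table) when the handle is down. The spindle stands on a bracket on the outside of the front wall, about 27 mm before it and 8 to 52 mm to +y of the enclosure's middle; a low nut and spring sit on it, up to 173 mm above the table.
- knob (a point): Centre of the upright black cylindrical knob (18 mm diameter, 40 mm tall) at the end of the steel handle bar, 140 mm from the spindle; 154 mm above the table when the handle is down. The bar (14 mm wide, 6 mm thick) lies under the knob, its top 20 mm below this point. A round stud under the bar, 100 mm from the spindle, rides on the wedge plate.
- handle (a joint): Turn of the handle (rad), counter-clockwise from above. Parked at 0 to 0.25 beside the front wall, pointing to the enclosure's -y. Turned up it comes over the lid: free to 0.95 or more, then up the wedge, over the crest and into the notch. The bracket can sit anywhere along a slot, so the notch is met at an unknown turn, 1.73 to 2.22; an end horn right behind it stops the handle dead.
- latch_lift (a joint): Rise of the handle (m): the whole handle, kept level, slides up the spindle against a spring (10 N at rest, 14 N on the crest). 0 parked, about 0.0065 on the crest, about 0.0005 in the notch, where it drops by itself unless held up. At the knob the turn takes under 1 N when free, about 1 to 5 N on the wedge.
- latch: The latch: bracket with spindle, and the handle that it carries. Origin on the spindle axis at table height, axes along the enclosure's.
- lens_mid (a point): Bystander: lens on a post with a round foot (45 mm diameter, 96 mm tall), to the enclosure's -y side; point on its axis 48 mm up.
- driver_grip (a point): Bystander: screwdriver with a black handle, 170 mm long, lying on the table to the enclosure's +y side; point in its handle.
- jar_mid (a point): Bystander: white jar, 48 mm diameter, 60 mm tall, to the enclosure's +y side; point at its centre.

How it is judged:
By the outcome, as a careful person would: the job done as asked, in the order asked, and still so for the second after the job is handed in, with the robot touching nothing.
It also fails if it takes over 69 s, if anything falls off the work surface, if the arm or the gripper's body presses on something with over 40 N, if the wrist force passes 120 N, or if a joint passes its speed limit or range.

## Working session

There is one attempt and no reset: what is moved stays moved. The work goes in short steps, Python scripts to look and compute and a tool call to move; the robot and the scene stay as the last step left them, time stands still between calls to the robot, and variables do not carry over. Pictures are saved under pics/ and viewed, and the job is handed in when it is done.

Besides the shell and the picture viewer there is one more tool, called after "Call:" as a command line: name --argument value ..., lists and objects as JSON in quotes. arm_command: Moves the arm, as the interface text tells. Scaled input: -1 to 1 covers 250 mm each way for a shift and 180 degrees each way for a turn. Its arguments: {"type":"object","properties":{"series":{"type":"array"},"grip_force":{"type":"number"}},"required":["series"]}

```bash
ls; mkdir -p pics
cat > h.py <<'E'
import numpy as np,cv2
from workcell import manip
def K(c):
    f=240/np.tan(np.radians(c['vertical_fov'])/2)
    return np.array([[f,0,c['cx']],[0,f,c['cy']],[0,0,1]])
def RT(c): return cv2.Rodrigues(np.array(c['rvec'],float))[0],np.array(c['tvec'],float).reshape(3)
def cloud(c,d):
    k=K(c);R,t=RT(c)
    v,u=np.mgrid[0:480,0:640]
    p=np.stack([(u-k[0,2])/k[0,0]*d,(v-k[1,2])/k[1,1]*d,d],-1)
    return (p-t)@R
def proj(c,P):
    k=K(c);R,t=RT(c)
    q=(np.atleast_2d(P)@R.T+t)@k.T
    return q[:,:2]/q[:,2:]
E
python3 - <<'E'
from h import *
print(manip.get_state(), manip.grip_depth)
for n in ['side','top','wrist']:
    c=manip.calibration(n);print(n,c)
    p,d=manip.read_camera(n)
    cv2.imwrite(f'pics/{n}0.png',p[:,:,::-1]);np.savez(f'{n}0.npz',p=p,d=d,**{k:np.array(v) for k,v in c.items()})
E
```

```text
pics
{'time_s': 0.0, 'joint_pos': array([-1.4127221 ,  0.60013914, -0.00254273,  1.60014098,  0.00182062,
        0.94292816, -0.07981918]), 'joint_velocities': array([ 0.00030204,  0.00056545,  0.00068095,  0.00069004,  0.00036821,
        0.00064698, -0.00013997]), 'joint_efforts': array([-3.97641907e-04, -7.65074658e+01,  1.49739560e+00, -2.52348840e+01,
       -5.23783662e-02,  1.69817428e-02,  1.35110604e-04]), 'position': array([0.16855885, 0.70461053, 0.21774591]), 'tcp_rot': array([ 1.17092321e-01,  9.93120706e-01, -8.06781965e-04, -1.24683378e-05]), 'force': array([0.12721131, 0.14747806, 0.00912862]), 'moment': array([ 0.02252674, -0.03808293, -0.03022298]), 'gripper_width': 0.9989286011851694} 0.0188
side {'vertical_fov': 51.54645327724602, 'cx': 318.9271251284142, 'cy': 240.28578400164545, 'rvec': array([ 2.42342378, -0.23712011,  0.11485228]), 'tvec': array([-0.57729845,  0.19311486,  0.81383235])}
top {'vertical_fov': 56.3338632741821, 'cx': 327.0176707654687, 'cy': 237.58972045237326, 'rvec': array([ 2.16851922, -2.19006435,  0.07769629]), 'tvec': array([0.03352723, 0.62090985, 0.94944561])}
wrist {'vertical_fov': 58.35807860057314, 'cx': 324.34519751651413, 'cy': 231.4579864757541, 'rvec': array([-2.29264122, -1.8105554 , -0.24149337]), 'tvec': array([-0.72412642, -0.03109772,  0.39097524])}
```

View pics/side0.png

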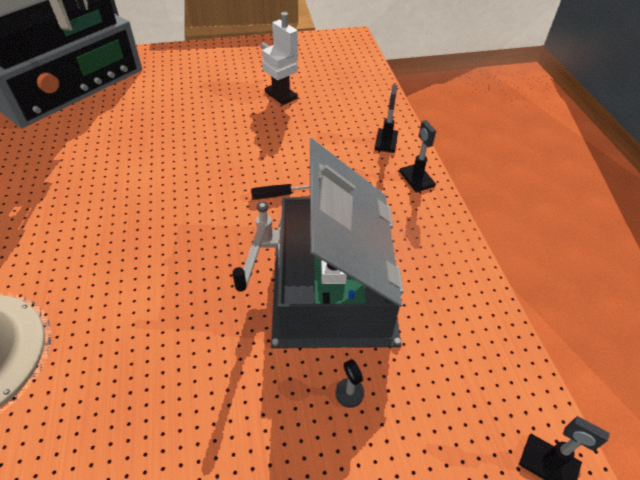

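View pics/top0.png

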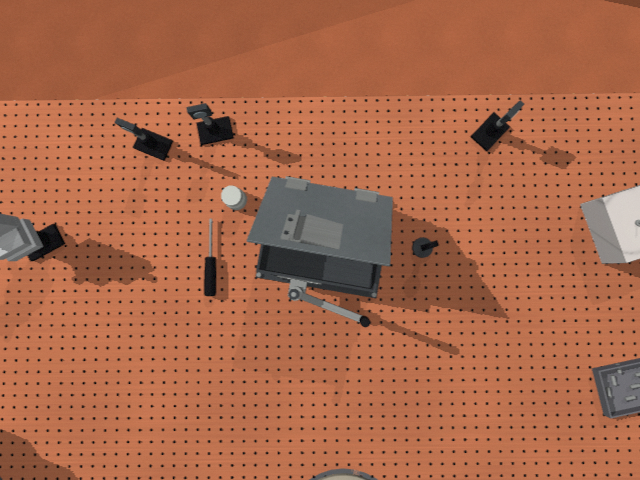

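View pics/wrist0.png

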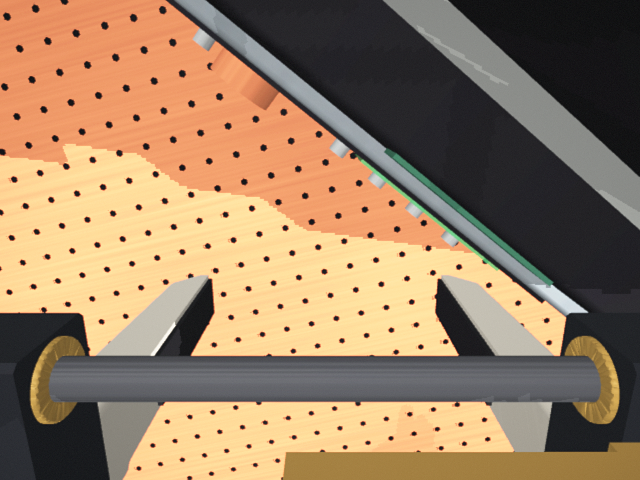

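```bash
cat > a.py <<'E'
from h import *
for n in ['top','side']:
    z=np.load(f'{n}0.npz');c={k:z[k] for k in ['vertical_fov','cx','cy','rvec','tvec']}
    C=cloud(c,z['d']);
    np.save(n+'C.npy',C)
    print(n,[np.round(C[v,u],3).tolist() for u,v in ([(450,300),(365,321),(297,292),(297,286),(330,307),(259,275),(377,295),(320,230),(234,196),(232,190),(210,275),(423,247),(390,255),(252,240),(318,289),(285,280)] if n=='top' else [(150,250),(240,279),(263,206),(263,230),(250,262),(280,285),(330,190),(345,220),(350,390),(270,191),(313,145),(400,285)])])
p=np.load('top0.npz')['p'];cv2.imwrite('pics/topz.png',cv2.resize(p[160:350,200:450],None,fx=3.2,fy=3.1,interpolation=cv2.INTER_CUBIC)[:,:,::-1])
p=np.load('side0.npz')['p'];cv2.imwrite('pics/sidez.png',cv2.resize(p[130:430,220:430],None,fx=2.6,fy=2,interpolation=cv2.INTER_CUBIC)[:600,:,::-1])
E
python3 a.py
```

```text
top [[0.483, -0.241, 0.001], [0.458, -0.041, 0.175], [0.511, 0.082, 0.172], [0.521, 0.085, 0.136], [0.48, 0.022, 0.134], [0.542, 0.177, 0.013], [0.495, -0.082, -0.003], [0.62, 0.039, 0.212], [0.708, 0.222, 0.061], [0.721, 0.227, 0.06], [0.543, 0.281, 0.024], [0.595, -0.168, 0.085], [0.575, -0.081, 0.227], [0.546, 0.022, 0.995], [0.509, 0.049, -0.001], [0.53, 0.121, 0.006]]
side [[0.29, 0.179, 0.001], [0.459, -0.048, 0.167], [0.511, 0.09, 0.17], [0.506, 0.07, 0.134], [0.477, 0.006, 0.135], [0.519, -0.025, 0.104], [0.613, 0.053, 0.223], [0.629, 0.013, 0.194], [0.599, -0.186, 0.029], [0.54, 0.276, 0.024], [0.605, 0.146, 0.239], [0.707, -0.063, 0.107]]
```

Run:
```python
import numpy as np,cv2
C=np.load('topC.npy')
d=np.load('top0.npz')['d']
print(np.round(C[292,255:385:6],3).tolist())
z=(C[...,2]);im=np.clip(z*1000,0,255).astype(np.uint8)
cv2.imwrite('pics/hz.png',cv2.resize(cv2.applyColorMap(im,cv2.COLORMAP_JET)[160:350,200:450],None,fx=3.2,fy=3.1,interpolation=0))
```

```text
[[0.504, 0.188, 0.001], [0.504, 0.174, 0.002], [0.504, 0.161, 0.002], [0.504, 0.148, 0.002], [0.504, 0.135, -0.0], [0.504, 0.121, 0.001], [0.511, 0.093, 0.172], [0.511, 0.082, 0.172], [0.509, 0.074, 0.133], [0.503, 0.068, 0.001], [0.503, 0.055, -0.0], [0.503, 0.042, 0.002], [0.503, 0.029, -0.001], [0.503, 0.015, -0.001], [0.503, 0.002, 0.002], [0.503, -0.011, 0.006], [0.502, -0.024, 0.005], [0.502, -0.037, 0.006], [0.502, -0.05, 0.01], [0.502, -0.063, 0.006], [0.502, -0.076, 0.006], [0.502, -0.09, 0.0]]
```

View pics/topz.png

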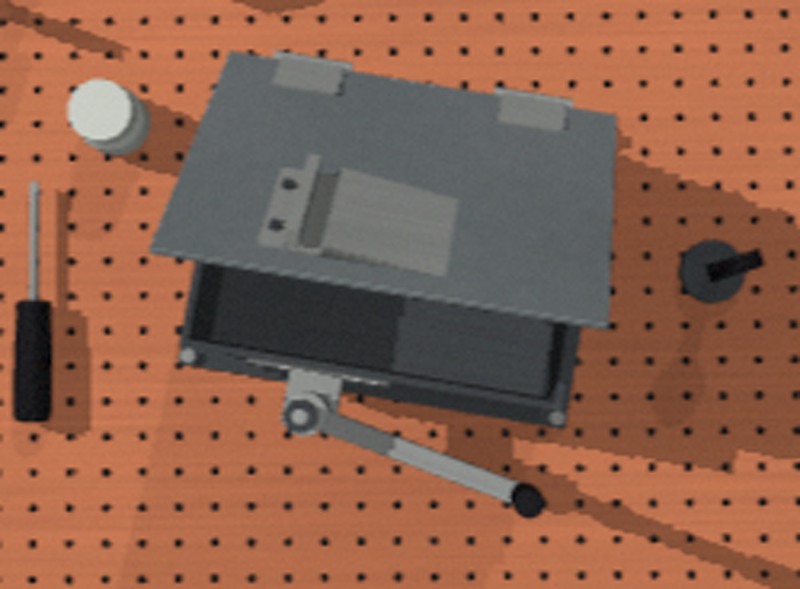

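View pics/hz.png

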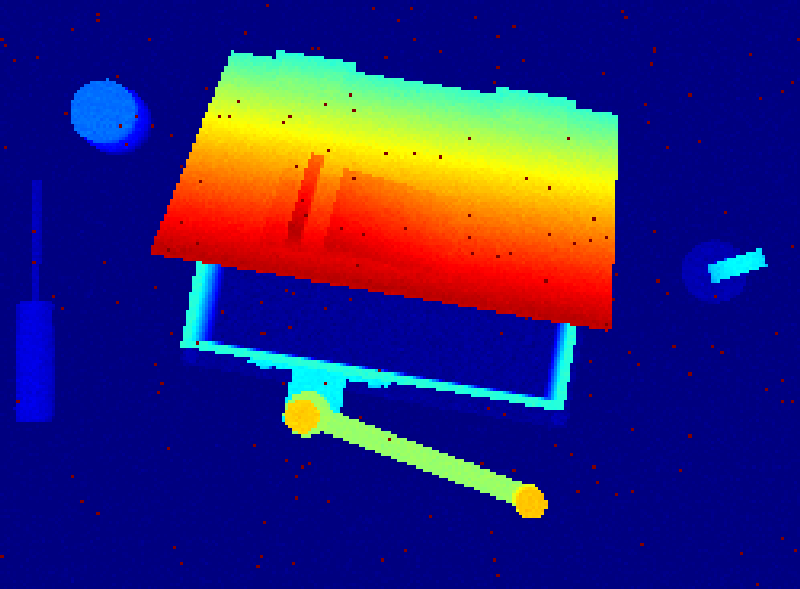

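```bash
cat > b.py <<'E'
from h import *
C=np.load('topC.npy');v,u=np.mgrid[0:480,0:640]
z=C[...,2]
def reg(u0,u1,v0,v1,z0,z1):
    m=(u>=u0)&(u<u1)&(v>=v0)&(v<v1)&(z>z0)&(z<z1);return C[m],m
kn,_=reg(355,375,312,330,.165,.185); sp,_=reg(286,304,284,302,.165,.185)
mid=lambda a:(a.max(0)+a.min(0))/2
print('knob',len(kn),kn.mean(0),mid(kn),'spind',len(sp),sp.mean(0),mid(sp))
# front rim
P,m=reg(255,385,255,300,.095,.115)
uu=[];
# lowest rim pixel per column
pts=[]
for c in list(range(262,275))+list(range(325,375)):
    col=np.where(m[:,c])[0]
    if len(col): pts.append(C[col.max(),c])
pts=np.array(pts);vx,vy,x0,y0=cv2.fitLine(pts[:,:2].astype(np.float32),cv2.DIST_HUBER,0,.001,.001).ravel()
print('rim dir',vx,vy,x0,y0,'yaw',np.arctan2(vy,vx)-np.pi/2, 'z',pts[:,2].mean(), 'npts',len(pts))
# lid plane
L,_=reg(335,390,205,255,.13,.26)
c0=np.median(L,0); n=np.linalg.svd(L-c0,full_matrices=False)[2][2]; n*=np.sign(n[2])
for _ in range(3):
    r=(L-c0)@n; L=L[abs(r-np.median(r))<.003]; c0=L.mean(0); n=np.linalg.svd(L-c0,full_matrices=False)[2][2];n*=np.sign(n[2])
print('lid n',n,'angle',np.arccos(n[2]),'yaw from n',np.arctan2(-n[1],-n[0]) , c0)
E
python3 b.py
```

```text
knob 81 [ 0.45637982 -0.04132032  0.17362472] [ 0.45634545 -0.04165137  0.17159313] spind 94 [0.50756044 0.08808391 0.17130835] [0.50713603 0.08786308 0.17104587]
rim dir 0.18034312 0.9836038 0.5228594 0.016771998 yaw -0.18133533 z 0.10519543165887851 npts 63
lid n [ 0.67561746 -0.1261363   0.72638191] angle 0.7577534005733875 yaw from n 2.957019767676195 [ 0.6235377  -0.03702826  0.18797726]
```

```bash
cat > c.py <<'E'
from h import *
exec(open('b.py').read())
yaw=-0.183; ex=np.array([np.cos(yaw),np.sin(yaw)]);ey=np.array([-ex[1],ex[0]])
xf=np.median(pts[:,:2]@ex); print('front x',xf)
al=.758
# all lid points
A=C[150:270,230:410].reshape(-1,3);e=np.c_[A[:,:2]@ex,A[:,:2]@ey,A[:,2]]
nn=np.array([np.sin(al),0,np.cos(al)])
t=np.array([-np.cos(al),0,np.sin(al)]) # along lid toward the front
c0e=np.array([c0[:2]@ex,c0[:2]@ey,c0[2]])
h=(e-c0e)@nn; ok=(abs(h)<.004)
s=(e-c0e)@t; y=e[:,1]
print('lid y range',np.percentile(y[ok],[.3,99.7]),'s range',np.percentile(s[ok],[.3,99.7]))
# rim extremes
m2=(P[:,2]>.098); re=P[:,:2]@ey; print('rim y',np.percentile(re,[.3,99.7]))
xc=xf+.095; hx=xc+.095
yc=np.percentile(re,[.3,99.7]).mean(); yl=np.percentile(y[ok],[.3,99.7]).mean(); print('yc',yc,yl, 'origin world',ex*xc+ey*yl)
# s of hinge line (105 up) ; lid outer face 5mm above
print('s of z=.110ish hinge', )
H=np.array([hx,0,.105]); s0=(H-c0e)@t; print('hinge s',s0,'h',(H-c0e)@nn,'lid front s-s0',np.percentile(s[ok],99.7)-s0)
# height map in lid frame
ss=s-s0; yy=y-yl
bins={}
for lo in np.arange(.115,.2,.012):
    row=[]
    for b in np.arange(-.06,.085,.005):
        k=(ss>lo)&(ss<lo+.012)&(yy>b)&(yy<b+.005)&(h>-.01)&(h<.03)
        row.append(round(float(np.median(h[k])*1000),0) if k.sum()>1 else None)
    print(round(lo,3),row)
S=mid(sp)[:2];Kn=mid(kn)[:2]
print('spindle rel',(S@ex-xc,S@ey-yl),'knob',(Kn@ex-xc,Kn@ey-yl))
E
python3 c.py
```

```text
knob 81 [ 0.45637982 -0.04132032  0.17362472] [ 0.45634545 -0.04165137  0.17159313] spind 94 [0.50756044 0.08808391 0.17130835] [0.50713603 0.08786308 0.17104587]
rim dir 0.18034312 0.9836038 0.5228594 0.016771998 yaw -0.18133533 z 0.10519543165887851 npts 63
lid n [ 0.67561746 -0.1261363   0.72638191] angle 0.7577534005733875 yaw from n 2.957019767676195 [ 0.6235377  -0.03702826  0.18797726]
front x 0.5110714746485616
lid y range [0.00064923 0.26818948] s range [-0.2769334   0.07886495]
rim y [0.0259664  0.26588816]
yc 0.14592727774926154 0.13441935296752455 origin world [0.62041307 0.02188178]
s of z=.110ish hinge
hinge s -0.1160179993261945 h -0.0044316446119412834 lid front s-s0 0.19488295261081656
0.115 [0.0, -1.0, 0.0, 0.0, -0.0, -0.0, 0.0, -0.0, 0.0, 1.0, 2.0, 2.0, 3.0, 4.0, 5.0, 6.0, 6.0, 7.0, 7.0, 8.0, 9.0, 2.0, 3.0, 4.0, 16.0, 2.0, 3.0, 2.0, -1.0, 0.0]
0.127 [-1.0, -0.0, -0.0, -0.0, -1.0, -0.0, -0.0, -0.0, 1.0, 1.0, 2.0, 2.0, 3.0, 4.0, 5.0, 6.0, 6.0, 7.0, 8.0, 9.0, 9.0, 3.0, 2.0, 5.0, 15.0, 3.0, 3.0, 2.0, -0.0, -0.0]
0.139 [-0.0, -0.0, -0.0, 0.0, -0.0, 0.0, -1.0, -1.0, 0.0,
[... 434 characters left out ...]
-1.0]
0.175 [0.0, 0.0, -0.0, -0.0, -0.0, -0.0, 0.0, -0.0, -0.0, 0.0, 1.0, 1.0, -0.0, 0.0, -0.0, 1.0, 1.0, 0.0, 2.0, 1.0, 2.0, 1.0, -0.0, 2.0, 5.0, -0.0, 0.0, 0.0, 0.0, -1.0]
0.187 [-0.0, -1.0, -2.0, -1.0, -0.0, -1.0, -0.0, -0.0, -1.0, -0.0, -1.0, -1.0, -0.0, -1.0, 0.0, -1.0, -1.0, -1.0, -1.0, -0.0, -1.0, -1.0, -0.0, -1.0, -0.0, -2.0, -1.0, -1.0, -1.0, -1.0]
0.199 [None, None, None, None, None, None, None, None, None, None, None, None, None, None, None, None, None, None, None, None, None, None, None, None, None, None, None, None, None, None]
spindle rel (np.float64(-0.12339286470845856), np.float64(0.044265366037888915)) knob (np.float64(-0.1497662687981346), np.float64(-0.09232935869329201))
```

```bash
cat > g.py <<'E'
import sys;from h import *
from scipy.spatial.transform import Rotation as Ro
def st():
    s=manip.get_state();R=Ro.from_quat(s['tcp_rot']);return s,R
def to(P,ya=None):
    s,R=st();d=np.array(P)-s['position'];t=R.inv().apply(d)/.25
    y=R.apply([0,1,0]);cur=np.degrees(np.arctan2(y[1],y[0]))
    print('pos',s['position'].round(4),'yaw',round(cur,1),'F',s['force'].round(1),'w',round(s['gripper_width'],3),'t',round(s['time_s'],2))
    tw=0
    if ya is not None: tw=-((ya-cur+180)%360-180)/180
    print('shift',t.round(4),'turn',round(tw,4),'dist',np.linalg.norm(d).round(4))
if __name__=='__main__':
    a=[float(x) for x in sys.argv[1:]]
    to(a[:3],a[3] if len(a)>3 else None)
E
python3 g.py .583 -.041 .32 -21.4; python3 g.py .45 .4 .32 -21.4
```

```text
pos [0.1686 0.7047 0.218 ] yaw 76.6 F [ 0.   0.2 -0.1] w 1.003 t 0.15
shift [-2.306  -2.5161 -0.4048] turn 0.5442 dist 0.8592
pos [0.1686 0.7047 0.218 ] yaw 76.6 F [ 0.   0.2 -0.1] w 1.003 t 0.15
shift [-1.3783 -0.9242 -0.4068] turn 0.5442 dist 0.4272
```

Call:
arm_command --series '[-1,-0.12,-0.08,-0.04,0.03,-1,-0.26,-0.17,-0.1,0.07,-1,-0.4,-0.26,-0.16,0.11,-1,-0.54,-0.35,-0.2,0.15,-1,-0.66,-0.44,-0.22,0.18]' --grip_force 10

```text
time_s: 0.57
position: [0.3033, 0.5603, 0.2739]
tcp_rot: [0.392, 0.92, 0.0, 0.0]
force: [0.1, 0.2, -0.4]
gripper_width: 0.691
```

```bash
python3 g.py .583 -.041 .32 -21.4; python3 g.py .45 .4 .32 -21.4
```

```text
pos [0.3033 0.5603 0.2739] yaw 43.8 F [ 0.1  0.2 -0.4] w 0.691 t 0.57
shift [-2.5106 -0.8568 -0.1848] turn 0.3622 dist 0.6648
pos [0.3033 0.5603 0.2739] yaw 43.8 F [ 0.1  0.2 -0.4] w 0.691 t 0.57
shift [-0.869  -0.0202 -0.1845] turn 0.3622 dist 0.2222
```

Call:
arm_command --series '[-1,-0.17,-0.01,-0.04,0.04,-1,-0.34,-0.02,-0.1,0.08,-1,-0.51,-0.03,-0.15,0.12,-1,-0.68,-0.03,-0.18,0.16,-1,-0.82,-0.04,-0.19,0.19]'

```text
time_s: 0.98
position: [0.436, 0.4078, 0.3221]
tcp_rot: [0.648, 0.762, 0.001, -0.0]
force: [1.4, 0.5, -0.1]
gripper_width: 0.333
```

```bash
python3 g.py .583 -.041 .32 -21.4
```

```text
pos [0.436  0.4078 0.3221] yaw 9.2 F [ 1.4  0.5 -0.1] w 0.333 t 0.98
shift [-1.8665  0.2919  0.0062] turn 0.1702 dist 0.4723
```

Call:
arm_command --series '[-1,-0.16,0.02,0,0.04,-1,-0.32,0.05,0,0.08,-1,-0.48,0.07,0,0.12,-1,-0.64,0.1,0,0.15,-1,-0.8,0.12,0,0.17]'

```text
time_s: 1.4
position: [0.4981, 0.2134, 0.3219]
tcp_rot: [0.827, 0.561, 0.001, -0.0]
force: [1.3, 0.4, -0.3]
gripper_width: 0.011
```

```bash
python3 g.py .583 -.041 .32 -21.4
```

```text
pos [0.4981 0.2134 0.3219] yaw -21.7 F [ 1.3  0.4 -0.3] w 0.011 t 1.4
shift [-0.8201  0.6916  0.0062] turn -0.0016 dist 0.2682
```

Call:
arm_command --series '[-1,-0.12,0.1,0,0,-1,-0.24,0.2,0,0,-1,-0.36,0.3,0,0,-1,-0.48,0.4,0,0,-1,-0.6,0.5,0,0]'

```text
time_s: 1.82
position: [0.5589, 0.0261, 0.3217]
tcp_rot: [0.827, 0.562, 0.001, -0.001]
force: [1.1, 0.8, 0.1]
gripper_width: 0.006
```

```bash
python3 g.py .583 -.041 .27 -21.4
```

```text
pos [0.5589 0.0261 0.3217] yaw -21.7 F [1.1 0.8 0.1] w 0.006 t 1.82
shift [-0.2143  0.1885  0.2062] turn -0.0015 dist 0.088
```

Call:
arm_command --series '[-1,-0.09,0.07,0,0,-1,-0.18,0.15,0.05,0,-1,-0.21,0.19,0.12,0,-1,-0.21,0.19,0.2,0,-1,-0.21,0.19,0.24,0]'

```text
time_s: 2.23
position: [0.583, -0.0411, 0.2595]
tcp_rot: [0.828, 0.561, 0.0, -0.001]
force: [0.3, 0.0, -0.1]
gripper_width: 0.006
```

```bash
python3 g.py .583 -.041 .115 -21.4
```

```text
pos [ 0.583  -0.0411  0.2595] yaw -21.8 F [ 0.3  0.  -0.1] w 0.006 t 2.23
shift [-3.000e-04  8.000e-04  5.781e-01] turn -0.0021 dist 0.1445
```

Call:
arm_command --series '[-1,0,0,0.03,0,-1,0,0,0.06,0,-1,0,0,0.09,0,-1,0,0,0.12,0,-1,0,0,0.15,0]'

```text
time_s: 2.65
position: [0.5836, -0.0407, 0.2221]
tcp_rot: [0.828, 0.561, 0.001, -0.001]
force: [0.8, -0.2, 4.2]
gripper_width: 0.004
```

Call:
arm_command --series '[-1,0,0,0.03,0,-1,0,0,0.06,0,-1,0,0,0.09,0,-1,0,0,0.12,0,-1,0,0,0.15,0]'

```text
time_s: 3.07
position: [0.5835, -0.0406, 0.1839]
tcp_rot: [0.828, 0.561, 0.001, -0.001]
force: [-0.9, -0.1, 3.8]
gripper_width: 0.004
```

Lid is moving under about 4 N.

Call:
arm_command --series '[-1,0,0,0.03,0,-1,0,0,0.06,0,-1,0,0,0.09,0,-1,0,0,0.12,0,-1,0,0,0.15,0]'

```text
time_s: 3.48
position: [0.5833, -0.0404, 0.1456]
tcp_rot: [0.828, 0.561, 0.001, -0.001]
force: [-0.4, -0.6, 3.9]
gripper_width: 0.002
```

Call:
arm_command --series '[-1,0,0,0.02,0,-1,0,0,0.04,0,-1,0,0,0.06,0,-1,0,0,0.08,0,-1,0,0,0.1,0]'

```text
time_s: 3.9
position: [0.5832, -0.0404, 0.1201]
tcp_rot: [0.828, 0.561, 0.001, -0.001]
force: [-1.0, 0.9, 2.7]
gripper_width: 0.003
```

Call:
arm_command --series '[-1,0,0,0.01,0,-1,0,0,0.02,0,-1,0,0,0.03,0,-1,0,0,0.036,0,-1,0,0,0.04,0]'

```text
time_s: 4.32
position: [0.5832, -0.0404, 0.1102]
tcp_rot: [0.828, 0.561, 0.001, -0.001]
force: [-5.8, 0.6, 17.5]
gripper_width: 0.003
```

Call:
arm_command --series '[-1,0,0,-0.1,0,-1,0,0,-0.24,0,-0.25,0,0,-0.36,0,-0.25,0,0,-0.44,0,-0.25,0,0,-0.5,0]'

```text
time_s: 4.73
position: [0.5843, -0.0409, 0.2376]
tcp_rot: [0.828, 0.561, 0.002, 0.0]
force: [-0.7, -0.5, -0.5]
gripper_width: 0.166
```

```bash
python3 - <<'E'
from h import *
for n in ['top','wrist']:
    c=manip.calibration(n)
    p,d=manip.read_camera(n)
    cv2.imwrite(f'pics/{n}1.png',p[:,:,::-1]);np.savez(f'{n}1.npz',p=p,d=d)
    C=cloud(c,d);np.save(n+'1C.npy',C)
C=np.load('top1C.npy');v,u=np.mgrid[0:480,0:640];z=C[...,2]
m=(abs(u-365)<12)&(abs(v-321)<12)&(z>.165)&(z<.185)
k=C[m];print(m.sum(),(k.max(0)+k.min(0))/2)
yaw=-.183;ex=np.array([np.cos(yaw),np.sin(yaw)]);ey=np.array([-ex[1],ex[0]])
X=C[...,:2]@ex-.606;Y=C[...,:2]@ey-.1459
for a in [-.09,-.06,0,.05,.08]:
    q=(abs(X-a)<.006)&(abs(Y-.09)<.02);q2=(abs(X-a)<.006)&(abs(Y+.09)<.02);print(a,np.median(z[q]),np.median(z[q2]))
E
python3 g.py .4563 -.0415 .22 -21.4
```

```text
pos [ 0.5849 -0.0409  0.2377] yaw -21.7 F [-0.5  0.6  0.2] w 0.257 t 4.83
shift [-0.1929 -0.4771  0.0682] turn -0.0018 dist 0.1298Traceback (most recent call last):
  File "<stdin>", line 9, in <module>
    return umr_maximum(a, axis, None, out, keepdims, initial, where)
ValueError: zero-size array to reduction operation maximum which has no identity
```

View pics/top1.png

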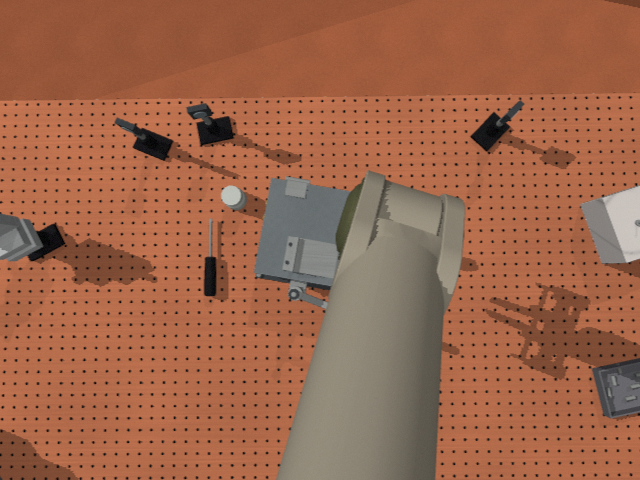

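View pics/wrist1.png

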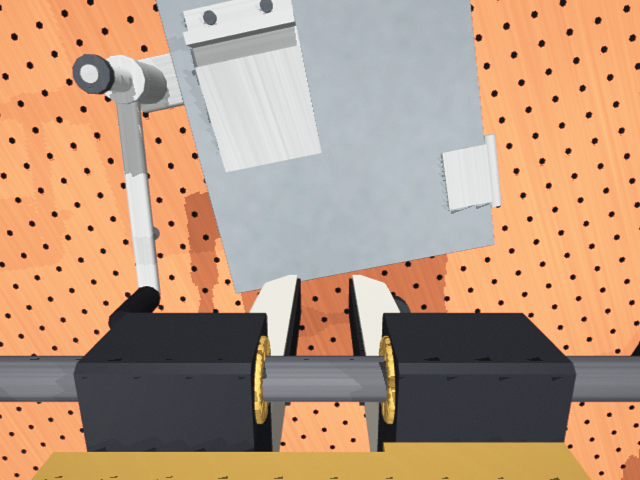

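Run:
```python
from h import *
yaw=-.183;ex=np.array([np.cos(yaw),np.sin(yaw)]);ey=np.array([-ex[1],ex[0]])
for n in ['top','wrist']:
    C=np.load(n+'1C.npy');z=C[...,2]
    X=C[...,:2]@ex-.606;Y=C[...,:2]@ey-.1459
    print(n,[(a,b,round(float(np.median(z[(abs(X-a)<.006)&(abs(Y-b)<.01)&(z>.05)])),4)) for a in [-.085,0,.06] for b in [-.05,.09]])
    for s in [-.025,-.05]:
        r=[]
        for b in np.arange(-.04,.065,.004):
            q=(abs(X-s)<.006)&(Y>=b)&(Y<b+.004)&(z>.08);r.append((round(b*1000),round(float(np.median(z[q])*1000)) if q.sum()>2 else None))
        print(s,r)
    m=(np.hypot(X+.1234,Y-.0328)<.02)&(z>.16)&(z<.19)
    k=C[m];print('sp',m.sum(),(k.max(0)+k.min(0))/2)
```

```text
top [(-0.085, -0.05, 0.6834), (-0.085, 0.09, 0.1104), (0, -0.05, 0.6195), (0, 0.09, 0.1103), (0.06, -0.05, nan), (0.06, 0.09, 0.1098)]
-0.025 [(-40, 640), (-36, 611), (-32, 605), (-28, 598), (-24, 112), (-20, 112), (-16, 113), (-12, 113), (-8, 114), (-4, 114), (0, 116), (4, 116), (8, 115), (12, 116), (16, 118), (20, 118), (24, 119), (28, 119), (32, 115), (36, 112), (40, 113), (44, 115), (48, 126), (52, 126), (56, 113), (60, 113), (64, 114)]
-0.05 [(-40, 649), (-36, 649), (-32, 594), (-28, 577), (-24, 111), (-20, 113), (-16, 114), (-12, 114), (-8, 114), (-4, 116), (0, 115), (4, 115), (8, 116), (12, 116), (16, 118), (20, 118), (24, 119), (28, 118), (32, 116), (36, 112), (40, 112), (44, 115), (48, 126), (52, 125), (56, 112), (60, 112), (64, 114)]
sp 93 [0.50720293 0.08786442 0.17044   ]
wrist [(-0.085, -0.05, 0.1104), (-0.085, 0.09, nan), (0, -0.05, 0.3474), (0, 0.09, nan), (0.06, -0.05, 0.1105), (0.06, 0.09, nan)]
-0.025 [(-40, 110), (-36, 110), (-32, 111), (-28, 111), (-24, 112), (-20, 112), (-16, 113), (-12, 114), (-8, 114), (-4, 115), (0, 115), (4, 116), (8, 116), (12, 117), (16, 117), (20, 118), (24, 118), (28, 119), (32, 120), (36, 113), (40, 113), (44, 113), (48, 126), (52, 126), (56, 113), (60, 113), (64, 114)]
-0.05 [(-40, 341), (-36, 110), (-32, 111), (-28, 111), (-24, 112), (-20, 112), (-16, 113), (-12, 114), (-8, 114), (-4, 115), (0, 115), (4, 116), (8, 116), (12, 117), (16, 117), (20, 118), (24, 119), (28, 119), (32, 120), (36, 113), (40, 113), (44, 113), (48, 126), (52, 126), (56, 113), (60, 113), (64, 113)]
sp 1354 [0.50801918 0.08985363 0.16992943]
  return _methods._mean(a, axis=axis, dtype=dtype,
  ret = ret.dtype.type(ret / rcount)
```

```bash
python3 g.py .4563 -.0415 .22 -21.4
```

```text
pos [ 0.5849 -0.0409  0.2377] yaw -21.7 F [-0.5  0.6  0.2] w 0.257 t 4.83
shift [-0.1929 -0.4771  0.0682] turn -0.0018 dist 0.1298
```

Call:
arm_command --series '[-0.25,-0.05,-0.12,0,0,-0.25,-0.1,-0.25,0.02,0,-0.25,-0.15,-0.38,0.04,0,-0.25,-0.19,-0.47,0.06,0,-0.25,-0.193,-0.477,0.08,0]'

```text
time_s: 5.25
position: [0.451, -0.0417, 0.216]
tcp_rot: [0.828, 0.561, 0.002, -0.001]
force: [-1.1, -0.0, -0.2]
gripper_width: 0.376
```

```bash
python3 - <<'E'
from h import *
n='wrist';c=manip.calibration(n)
p,d=manip.read_camera(n)
cv2.imwrite(f'pics/{n}2.png',p[:,:,::-1])
C=cloud(c,d);z=C[...,2]
m=(np.hypot(C[...,0]-.4563,C[...,1]+.0415)<.016)&(z>.155)&(z<.182)
k=C[m];print(m.sum(),k.min(0),k.max(0),np.median(k,0))
E
python3 g.py .4563 -.0415 .146 -21.4
```

```text
1149 [ 0.44758006 -0.04828394  0.15519263] [ 0.46518216 -0.03098691  0.17640357] [ 0.45700994 -0.0375737   0.17392824]
pos [ 0.4533 -0.0413  0.2157] yaw -21.7 F [-0.7  0.2 -0.7] w 0.375 t 5.3
shift [0.0026 0.0108 0.2786] turn -0.0019 dist 0.0697
```

View pics/wrist2.png

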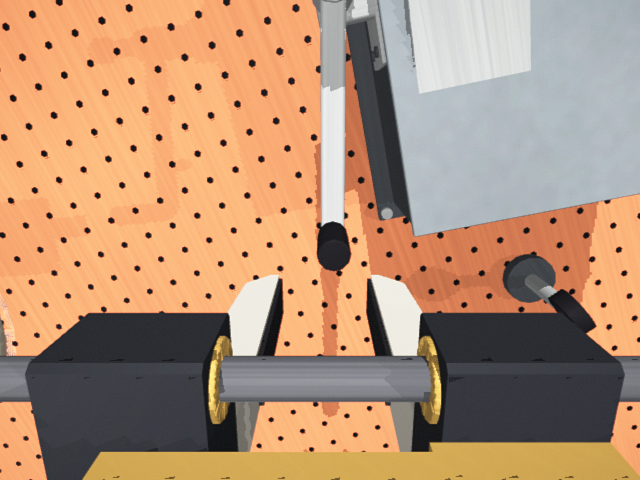

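Call:
arm_command --series '[-0.25,0,0.01,0.06,0,-0.25,0,0.01,0.12,0,-0.25,0,0.01,0.18,0,-0.25,0,0.01,0.24,0,-0.25,0,0.01,0.28,0]'

```text
time_s: 5.72
position: [0.4569, -0.042, 0.144]
tcp_rot: [0.828, 0.561, 0.002, -0.0]
force: [-0.6, 0.2, -0.3]
gripper_width: 0.373
```

Call:
arm_command --series '[-0.45,0,0,0,0,-0.45,0,0,0,0,-0.45,0,0,0,0,-0.45,0,0,0,0,-0.45,0,0,0,0]' --grip_force 5

```text
time_s: 6.13
position: [0.4574, -0.042, 0.1445]
tcp_rot: [0.828, 0.561, 0.002, -0.0]
force: [-0.6, 0.1, 0.7]
gripper_width: 0.274
```

```bash
cat > arc.py <<'E'
import sys;from g import *
S=np.array([.5077,.0888])
a0=float(sys.argv[1]);z=float(sys.argv[3]) ;steps=[float(x) for x in sys.argv[2].split(',')]
# world handle angles for rows
s,R=st();y=R.apply([0,1,0]);cur=np.degrees(np.arctan2(y[1],y[0]))
p=s['position'];d=p[:2]-S
print('pos',p.round(4),'toolyaw',round(cur,1),'r',np.hypot(*d).round(4),'ang',np.degrees(np.arctan2(d[1],d[0])).round(2),'F',s['force'].round(2),'w',round(s['gripper_width'],3))
for a in steps:
    A=np.radians(a);P=np.r_[S+.14*np.array([np.cos(A),np.sin(A)]),z]
    t=R.inv().apply(P-p)/.25;tw=-((a+90-cur+180)%360-180)/180
    print(a,t.round(3).tolist(),round(tw,3))
E
python3 arc.py 0 -111.5,-109,-106,-103,-100,-97 .146
```

```text
pos [ 0.4574 -0.042   0.1445] toolyaw -21.7 r 0.1401 ang -111.02 F [-0.64  0.06  0.66] w 0.274
-111.5 [0.0, -0.005, -0.006] -0.001
-109.0 [0.001, 0.02, -0.006] -0.015
-106.0 [0.003, 0.049, -0.006] -0.032
-103.0 [0.007, 0.078, -0.006] -0.048
-100.0 [0.012, 0.107, -0.006] -0.065
-97.0 [0.019, 0.135, -0.006] -0.082
```

Call:
arm_command --series '[-0.45,0.001,0.02,-0.006,-0.015,-0.45,0.003,0.049,-0.006,-0.032,-0.45,0.007,0.078,-0.006,-0.048,-0.45,0.012,0.107,-0.006,-0.065,-0.45,0.019,0.135,-0.006,-0.082]'

```text
time_s: 6.55
position: [0.4909, -0.0501, 0.1467]
tcp_rot: [0.748, 0.664, 0.003, 0.0]
force: [-1.2, -0.4, 0.8]
gripper_width: 0.274
```

```bash
python3 arc.py 0 -94,-91,-88,-85,-82 .146
```

```text
pos [ 0.4909 -0.0501  0.1467] toolyaw -6.8 r 0.1399 ang -96.89 F [-1.17 -0.37  0.78] w 0.274
-94.0 [0.0, 0.028, 0.003] -0.016
-91.0 [0.002, 0.057, 0.003] -0.032
-88.0 [0.006, 0.087, 0.003] -0.049
-85.0 [0.011, 0.115, 0.003] -0.066
-82.0 [0.018, 0.144, 0.003] -0.082
```

Call:
arm_command --series '[-0.45,0,0.028,0.001,-0.016,-0.45,0.002,0.057,0.001,-0.032,-0.45,0.006,0.087,0.001,-0.049,-0.45,0.011,0.115,0.001,-0.066,-0.45,0.018,0.144,0.001,-0.082]'

```text
time_s: 6.97
position: [0.5275, -0.0499, 0.1471]
tcp_rot: [0.655, 0.755, 0.003, 0.001]
force: [-0.7, -0.1, 0.4]
gripper_width: 0.276
```

```bash
python3 arc.py 0 -79,-76,-73,-70,-67 .146
```

```text
pos [ 0.5275 -0.0499  0.1471] toolyaw 8.1 r 0.1401 ang -81.88 F [-0.65 -0.11  0.39] w 0.276
-79.0 [0.001, 0.028, 0.004] -0.016
-76.0 [0.004, 0.057, 0.005] -0.033
-73.0 [0.007, 0.086, 0.005] -0.049
-70.0 [0.013, 0.115, 0.005] -0.066
-67.0 [0.019, 0.144, 0.005] -0.083
```

Call:
arm_command --series '[-0.45,0.001,0.028,0.002,-0.016,-0.45,0.004,0.057,0.002,-0.033,-0.45,0.007,0.086,0.002,-0.049,-0.45,0.013,0.115,0.002,-0.066,-0.45,0.019,0.144,0.002,-0.083]'

```text
time_s: 7.38
position: [0.5628, -0.0401, 0.1473]
tcp_rot: [0.55, 0.835, 0.003, 0.002]
force: [-0.8, 0.2, -0.6]
gripper_width: 0.278
```

```bash
python3 - <<'E'
from h import *
p,d=manip.read_camera('wrist');cv2.imwrite('pics/wrist3.png',p[:,:,::-1])
E
python3 arc.py 0 -65,-63,-61,-59,-57 .146
```

```text
pos [ 0.5643 -0.0395  0.1474] toolyaw 23.5 r 0.1402 ang -66.17 F [1.97 0.56 0.19] w 0.273
-65.0 [0.001, 0.011, 0.006] -0.009
-63.0 [0.002, 0.031, 0.006] -0.02
-61.0 [0.003, 0.05, 0.006] -0.031
-59.0 [0.006, 0.07, 0.006] -0.042
-57.0 [0.009, 0.089, 0.006] -0.053
```

View pics/wrist3.png

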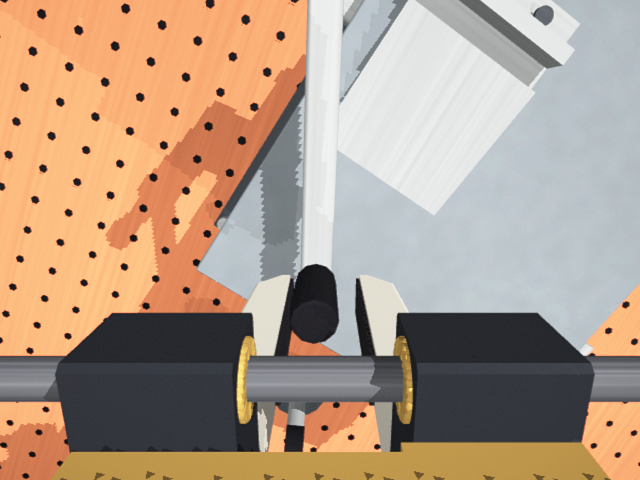

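Call:
arm_command --series '[-0.45,0.001,0.017,0.002,-0.012,-0.45,0.002,0.037,0.002,-0.023,-0.45,0.004,0.06,0.002,-0.036,-0.45,0.008,0.083,0.002,-0.05,-0.45,0.011,0.108,0.002,-0.063]'

```text
time_s: 7.85
position: [0.5881, -0.0262, 0.1474]
tcp_rot: [0.462, 0.887, 0.003, 0.003]
force: [-1.2, 1.0, -0.4]
gripper_width: 0.276
```

```bash
python3 arc.py 0 -54,-52,-50,-48,-46 .147
```

```text
pos [ 0.5881 -0.0262  0.1474] toolyaw 34.9 r 0.1403 ang -55.02 F [-1.17  1.01 -0.38] w 0.276
-54.0 [0.001, 0.01, 0.002] -0.006
-52.0 [0.002, 0.029, 0.002] -0.017
-50.0 [0.003, 0.049, 0.002] -0.028
-48.0 [0.006, 0.068, 0.002] -0.039
-46.0 [0.008, 0.088, 0.002] -0.05
```

Call:
arm_command --series '[-0.45,0.001,0.018,0.002,-0.011,-0.45,0.002,0.038,0.002,-0.022,-0.45,0.004,0.058,0.002,-0.033,-0.45,0.007,0.077,0.002,-0.044,-0.45,0.009,0.096,0.002,-0.056]'

```text
time_s: 8.27
position: [0.6067, -0.0102, 0.147]
tcp_rot: [0.381, 0.924, 0.002, 0.003]
force: [-0.8, -0.4, 0.1]
gripper_width: 0.275
```

Call:
arm_command --series '[-0.45,0.001,0.018,0.002,-0.011,-0.45,0.002,0.038,0.002,-0.022,-0.45,0.004,0.058,0.002,-0.033,-0.45,0.007,0.077,0.002,-0.044,-0.45,0.009,0.096,0.002,-0.056]'

```text
time_s: 8.68
position: [0.6215, 0.0075, 0.1468]
tcp_rot: [0.297, 0.955, 0.001, 0.002]
force: [-4.8, -5.1, 5.3]
gripper_width: 0.28
```

```bash
python3 arc.py 0 -36,-34,-32,-30,-28,-26 .147
```

```text
pos [0.6215 0.0075 0.1468] toolyaw 55.4 r 0.1399 ang -35.53 F [-4.8  -5.05  5.3 ] w 0.28
-36.0 [-0.0, -0.005, -0.001] 0.008
-34.0 [-0.0, 0.015, -0.001] -0.003
-32.0 [0.0, 0.034, -0.001] -0.014
-30.0 [0.001, 0.054, -0.001] -0.026
-28.0 [0.003, 0.073, -0.001] -0.037
-26.0 [0.006, 0.093, -0.001] -0.048
```

Call:
arm_command --series '[-0.45,0.0,0.015,-0.002,-0.009,-0.45,0.001,0.034,-0.004,-0.02,-0.45,0.002,0.054,-0.006,-0.03,-0.45,0.004,0.073,-0.007,-0.041,-0.45,0.006,0.093,-0.008,-0.052]'

```text
time_s: 9.1
position: [0.6334, 0.0269, 0.1488]
tcp_rot: [0.217, 0.976, 0.001, 0.002]
force: [-4.1, -5.3, 3.2]
gripper_width: 0.276
```

```bash
python3 arc.py 0 -25,-24,-23,-22,-21,-20,-19,-18 .149
```

```text
pos [0.6334 0.0269 0.1488] toolyaw 64.9 r 0.1401 ang -26.2 F [-4.14 -5.34  3.19] w 0.276
-25.0 [0.0, 0.012, -0.001] -0.0
-24.0 [0.0, 0.021, -0.001] -0.006
-23.0 [0.001, 0.031, -0.001] -0.012
-22.0 [0.001, 0.041, -0.001] -0.017
-21.0 [0.002, 0.051, -0.001] -0.023
-20.0 [0.002, 0.061, -0.001] -0.028
-19.0 [0.003, 0.07, -0.0] -0.034
-18.0 [0.005, 0.08, -0.0] -0.039
```

Call:
arm_command --series '[-0.45,0.0,0.015,-0.002,-0.008,-0.45,0.001,0.031,-0.003,-0.016,-0.45,0.001,0.046,-0.004,-0.023,-0.45,0.003,0.061,-0.006,-0.031,-0.45,0.004,0.076,-0.007,-0.038]'

```text
time_s: 9.52
position: [0.6409, 0.0443, 0.1508]
tcp_rot: [0.158, 0.988, 0.0, 0.003]
force: [-1.9, -5.5, 2.4]
gripper_width: 0.274
```

```bash
python3 - <<'E'
from h import *
p,d=manip.read_camera('wrist');cv2.imwrite('pics/wrist4.png',p[:,:,::-1])
E
python3 arc.py 0 -18,-17,-16,-15,-14,-13,-12,-11 .151
```

```text
pos [0.6413 0.0454 0.1509] toolyaw 72.0 r 0.1405 ang -17.99 F [-0.16 -1.42  0.57] w 0.276
-18.0 [0.002, -0.0, -0.001] -0.0
-17.0 [0.002, 0.01, -0.001] -0.006
-16.0 [0.002, 0.019, -0.001] -0.011
-15.0 [0.003, 0.029, -0.001] -0.017
-14.0 [0.003, 0.039, -0.001] -0.022
-13.0 [0.004, 0.049, -0.0] -0.028
-12.0 [0.005, 0.058, -0.0] -0.033
-11.0 [0.006, 0.068, -0.0] -0.039
```

View pics/wrist4.png

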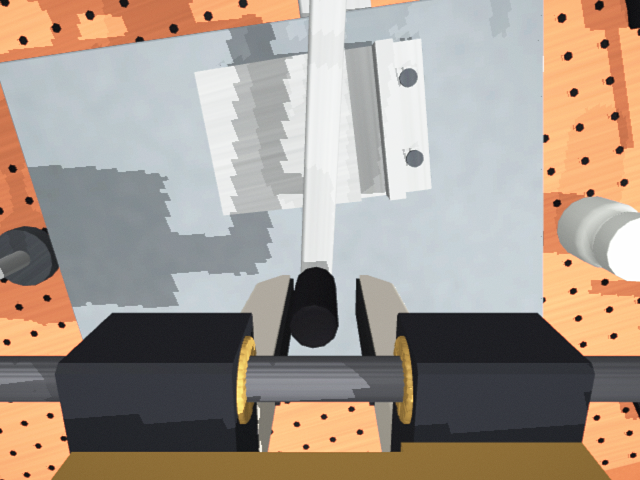

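Call:
arm_command --series '[-0.45,0.001,0.01,0,-0.006,-0.45,0.001,0.019,0,-0.011,-0.45,0.001,0.029,0,-0.017,-0.45,0.002,0.039,0,-0.022,-0.45,0.003,0.049,0,-0.028]'

```text
time_s: 9.98
position: [0.6448, 0.057, 0.1512]
tcp_rot: [0.112, 0.994, 0.0, 0.003]
force: [-0.8, -4.6, 5.6]
gripper_width: 0.275
```

```bash
python3 - <<'E'
from h import *
p,d=manip.read_camera('wrist');cv2.imwrite('pics/wrist5.png',p[:,:,::-1])
E
python3 arc.py 0 -13,-12,-11,-10,-9,-8 .151
```

```text
pos [0.645  0.0579 0.1512] toolyaw 77.2 r 0.1408 ang -12.69 F [-0.   -2.16  1.25] w 0.275
-13.0 [0.003, -0.003, 0.001] 0.001
-12.0 [0.003, 0.007, 0.001] -0.004
-11.0 [0.003, 0.017, 0.001] -0.01
-10.0 [0.004, 0.026, 0.001] -0.015
-9.0 [0.004, 0.036, 0.001] -0.021
-8.0 [0.005, 0.046, 0.001] -0.027
```

View pics/wrist5.png

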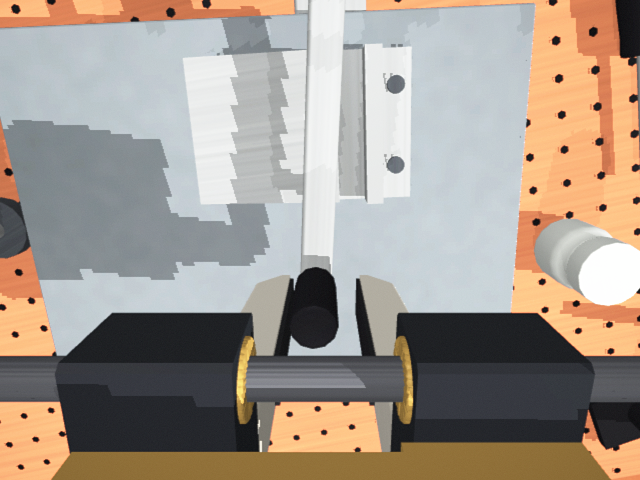

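Still on the ramp, bar approaching the crest; about 5 N while moving. Continue at 1°/row.

Call:
arm_command --series '[-0.45,0.002,0.01,0,-0.006,-0.45,0.002,0.019,0,-0.011,-0.45,0.003,0.026,0,-0.015,-0.45,0.003,0.033,0,-0.019,-0.45,0.004,0.04,0,-0.023]'

```text
time_s: 10.45
position: [0.6462, 0.0692, 0.151]
tcp_rot: [0.074, 0.997, 0.001, 0.003]
force: [-0.2, 0.4, 0.3]
gripper_width: 0.274
```

```bash
cat > lk.py <<'E'
import sys;from h import *
c=manip.calibration('wrist');p,d=manip.read_camera('wrist');cv2.imwrite(f'pics/wrist{sys.argv[1]}.png',p[:,:,::-1])
C=cloud(c,d)
S=np.array([.5077,.0888]);q=C[...,:2]-S;r=np.hypot(q[...,0],q[...,1]);a=np.degrees(np.arctan2(q[...,1],q[...,0]));z=C[...,2]
m=(r>.05)&(r<.12)&(z>.1285)&(z<.146)&(abs(a+10)<14)
q=C[m]
print('bar z',np.median(q[:,2]).round(4),'n',m.sum())
v=cv2.fitLine(q[:,:2].astype(np.float32),cv2.DIST_HUBER,0,.001,.001).ravel();v[:2]*=np.sign(v[0]);print('bar angle',np.degrees(np.arctan2(v[1],v[0])), 'bar radial angle',np.median(a[m]))
E
python3 lk.py 6
python3 arc.py 0 -9,-8,-7,-6,-5,-4 .151
```

```text
bar z 0.1378 n 5732
bar angle -10.145089 bar radial angle -9.17214722513248
pos [0.6461 0.0698 0.151 ] toolyaw 81.6 r 0.1397 ang -7.81 F [ 0.9   0.27 -0.36] w 0.281
-9.0 [-0.001, -0.012, -0.0] 0.003
-8.0 [-0.001, -0.002, -0.0] -0.002
-7.0 [-0.001, 0.008, -0.0] -0.008
-6.0 [-0.001, 0.018, -0.0] -0.014
-5.0 [-0.0, 0.027, 0.0] -0.019
-4.0 [0.001, 0.037, 0.0] -0.025
```

View pics/wrist6.png

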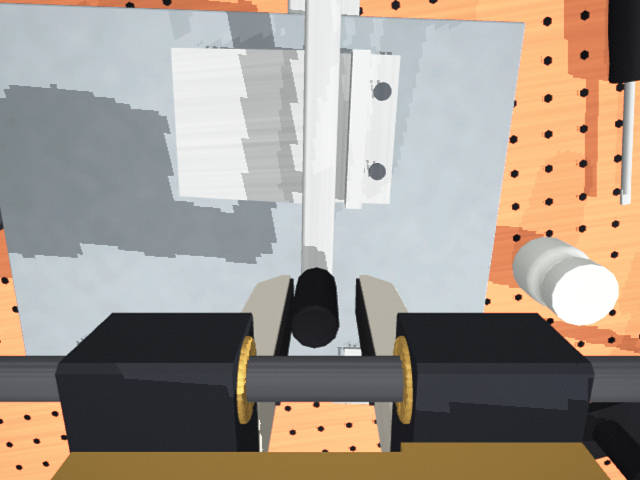

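Call:
arm_command --series '[-0.45,0,0.006,0,-0.004,-0.45,0,0.01,0,-0.006,-0.45,0,0.014,0,-0.008,-0.45,0,0.014,0,-0.008,-0.45,0,0.014,0,-0.008]'

```text
time_s: 10.92
position: [0.6466, 0.0734, 0.1509]
tcp_rot: [0.061, 0.998, 0.001, 0.003]
force: [-0.4, -0.5, 0.1]
gripper_width: 0.273
```

```bash
python3 lk.py 7
python3 arc.py 0 -9,-8,-7,-6,-5,-4 .151
```

```text
bar z 0.1347 n 5544
bar angle -7.271728 bar radial angle -6.359995051137327
pos [0.6466 0.0732 0.151 ] toolyaw 83.0 r 0.1398 ang -6.4 F [ 0.23  0.69 -0.09] w 0.277
-9.0 [-0.001, -0.025, -0.0] 0.011
-8.0 [-0.001, -0.016, -0.0] 0.005
-7.0 [-0.001, -0.006, -0.0] -0.0
-6.0 [-0.001, 0.004, -0.0] -0.006
-5.0 [-0.001, 0.014, -0.0] -0.011
-4.0 [-0.0, 0.023, -0.0] -0.017
```

View pics/wrist7.png

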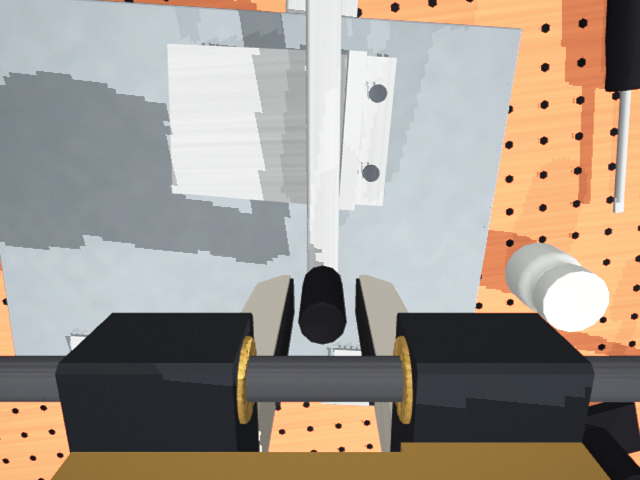

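Call:
arm_command --series '[-0.3,0,0,0,0,-0.3,0,0,0,0,-0.3,0,0,-0.03,0,-0.3,0,0,-0.1,0,-0.3,0,0,-0.18,0]'

```text
time_s: 11.38
position: [0.6457, 0.073, 0.1959]
tcp_rot: [0.061, 0.998, 0.001, 0.002]
force: [0.3, 0.1, -0.0]
gripper_width: 0.354
```

Call:
arm_command --series '[-0.3,0,0,-0.08,0,-0.3,0,0,-0.2,0,-0.3,0,0,-0.3,0,-0.3,0,0,-0.38,0,-0.3,0,0,-0.4,0]'

```text
time_s: 11.8
position: [0.6466, 0.0729, 0.3003]
tcp_rot: [0.061, 0.998, 0.002, 0.005]
force: [1.3, -0.1, -0.0]
gripper_width: 0.353
```

```bash
python3 lk.py 8; python3 g.py .4 -.35 .35
python3 - <<'E'
from h import *
C=np.load('wrist1C.npy');S=np.array([.5077,.0888]);q=C[...,:2]-S;r=np.hypot(q[...,0],q[...,1]);a=np.degrees(np.arctan2(q[...,1],q[...,0]));z=C[...,2]
m=(r>.05)&(r<.12)&(abs(a+111)<2)&(z>.12);print('parked bar z',np.median(z[m]),m.sum())
E
```

```text
bar z 0.1347 n 1720
bar angle -6.7279468 bar radial angle -6.2537092110455665
pos [0.6463 0.0729 0.2994] yaw 83.0 F [0.  0.5 1. ] w 0.349 t 11.85
shift [ 0.7689 -1.7988 -0.2162] turn 0 dist 0.492
parked bar z 0.13437569233664443 975
```

View pics/wrist8.png

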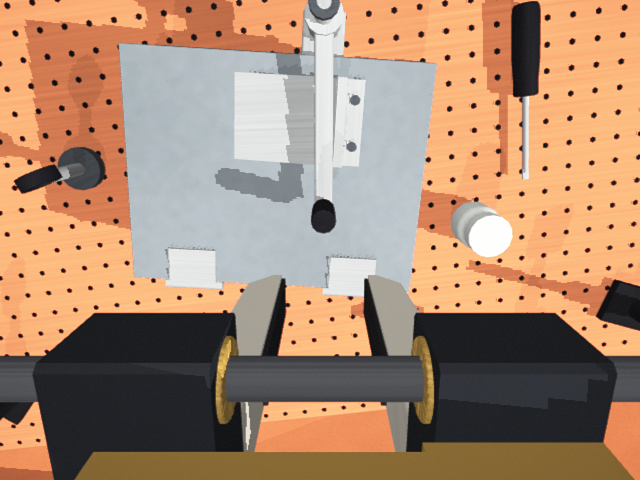

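```bash
python3 -c "
from workcell import manip
print(manip.sign_off())"
```

```text
the job is handed in; nothing more can be done
None
```

The lid is shut and the latch handle sits in the notch behind the crest. I handed the job in at about 12 s.

- **Lid:** I pressed it down with the shut fingers on the bare -y side. It took about 4 N to move and 17 N when it seated. After that its top measured 110 mm at every point I could see.
- **Handle:** I swung it round with the jaws held loosely about the knob. It took about 6–7 N across plus up to 5 N upwards on the wedge, somewhat above the 1–5 N quoted. The force fell to about zero past the crest and the handle dropped into the notch by itself, with no push against the end horn.
- **Last checks:** The bar's top measured 134.7 mm in the notch, against 134.4 mm when parked. That is a lift of about 0.3 mm where about 0.5 mm was expected, within the depth noise. The bar points about -6.3° in world axes, close to the -6.5° I predicted from the notch position. The gripper was clear at a height of 0.30 m.
- **Bystanders:** The last picture shows the lens, screwdriver and jar standing as before. I did not re-measure their positions.
- **Disagreement:** My first estimate of the lid's middle was about 11 mm off from the tub rim's. I used the rim, because its width matched the given 240 mm.

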